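# Check both springs of a tilting mirror mount

## Task

Check the springs of the mirror mount: with the fingertips press its blue corner pad down until that corner's pointer stands level with the middle of the red mark on its scale, without pushing it past the mark, hold it there for about a second, then let the corner spring back up. Then do the same with the yellow corner pad and finish clear of everything. Press only the pads, one at a time: do not touch the mirror, pointers or marks, do not shift or lift the mount, and leave the things round it where they are.

Things in the scene. Friction and masses are not known exactly. Their poses are not given: they have to be found in the camera images.
- mount: tilting mirror mount, loose on the bench, 2 kg, 205 x 360 x 104 mm: grey foot, above it a silver spring-backed plate 136 mm square set cornerwise. Origin: on the bench under the plate's middle. In its frame the far corner (+x 71 mm, 80 mm up) is the pivot, the left (+y) has the blue pad, the right (-y) the yellow. From each pad a pointer runs on, away from the pivot, to a white scale (top 104 mm up).
- pad_blue: blue domed press pad, 30 mm across and 10 mm high, on the plate's left corner, 100 mm horizontally from the pivot; origin at the crown of the dome (94 mm above the bench when at rest), moves with the plate. Spring-backed: starts to move at about 4 N, takes about 9 N at 24 mm down; full travel about 30 mm. Nothing stands above it.
- tilt_blue (a joint): tilt of the plate by which the blue corner is down, rad: 0 at rest (spring holds it up against a stop), grows when pressed, at most 0.30. Pad goes down 100 mm, pointer tip 200 mm per unit of sin(value).
- pointer_blue (a point): tip of the black blue-corner pointer (4 mm thick blade), 200 mm from the pivot, 80 mm above the bench at rest; moves down about 2 mm for each mm that the blue pad is pressed
- mark_blue (a point): middle of the red mark of the blue corner's scale, a red tab 24 mm wide and 8 mm tall just beyond the pointer tip, 33 to 56 mm above the bench. The pointer is at the mark when both have the same height. The mark stays where it is clamped; do not touch it.
- needle_blue: the black blue-corner pointer itself, stands 82 mm out of the plate, ends at its pointer point; origin at the plate's pivot; not to be touched
- marker_blue: the red tab itself, 24 x 16 x 8 mm; origin at its middle, the same point as the mark point; not to be touched
- pad_yellow: yellow domed press pad, 30 mm across and 10 mm high, on the plate's right corner, 100 mm horizontally from the pivot; origin at the crown of the dome (94 mm above the bench when at rest), moves with the plate. Spring-backed: starts to move at about 4 N, takes about 9 N at 24 mm down; full travel about 30 mm. Nothing stands above it.
- tilt_yellow (a joint): tilt of the plate by which the yellow corner is down, rad: 0 at rest (spring holds it up against a stop), grows when pressed, at most 0.30. Pad goes down 100 mm, pointer tip 200 mm per unit of sin(value).
- pointer_yellow (a point): tip of the black yellow-corner pointer (4 mm thick blade), 200 mm from the pivot, 80 mm above the bench at rest; moves down about 2 mm for each mm that the yellow pad is pressed
- mark_yellow (a point): middle of the red mark of the yellow corner's scale, a red tab 24 mm wide and 8 mm tall just beyond the pointer tip, 33 to 56 mm above the bench. The pointer is at the mark when both have the same height. The mark stays where it is clamped; do not touch it.
- needle_yellow: the black yellow-corner pointer itself, stands 82 mm out of the plate, ends at its pointer point; origin at the plate's pivot; not to be touched
- marker_yellow: the red tab itself, 24 x 16 x 8 mm; origin at its middle, the same point as the mark point; not to be touched
- mirror: round mirror in a black rim, 62 mm across, in the middle of the plate, 71 mm from either pad; origin at the centre of its top face, 6 mm below the pads' crowns at rest; not to be touched
- tape_measure: round cream tape measure, 62 x 79 x 15 mm, loose bystander near the left of the mount; origin at the centre of its underside
- thread_spool: spool of red thread, 50 mm across, 60 mm high, loose bystander near the right of the mount; origin at the centre of its underside
- sanding_block: wooden sanding block, 63 x 110 x 30 mm, loose bystander behind the mount (beyond its pivot); origin at the centre of its underside

How it is judged (in metres and radians):
On the way, in this order (a step that is already met when the one before it is completed fails the run):
1. a finger holds the blue pad down with its pointer within 4 mm of the middle of the red mark for 0.5 s, the yellow corner not pressed (z of pointer_blue in the frame of mark_blue between -0.004 and 0.004 m and contact force between the fingers and pad_blue above 0.5 N and value of joint tilt_yellow below 0.03 rad), for 0.5 s.
2. the blue corner is let go and is back up (value of joint tilt_blue below 0.015 rad and contact force between the fingers and pad_blue below 0.1 N), for 0.1 s.
3. a finger holds the yellow pad down with its pointer within 4 mm of the middle of the red mark for 0.5 s, the blue corner not pressed (z of pointer_yellow in the frame of mark_yellow between -0.004 and 0.004 m and contact force between the fingers and pad_yellow above 0.5 N and value of joint tilt_blue below 0.03 rad), for 0.5 s.
At the end, for the whole second after the job is handed in: both corners are back up at rest (tilts under 0.015 rad), the mount stands within 10 mm of where it was, level and still, and tape measure, spool and sanding block are within 15 mm of where they were (value of joint each of tilt_blue, tilt_yellow below 0.015 rad and distance of mount from where it was at the start of the episode below 0.01 m and angle between mount's own z axis and vertical below 0.03 rad and linear speed of mount below 0.02 m/s and distance of each of tape_measure, thread_spool, sanding_block from where it was at the start of the episode below 0.015 m); the robot touches nothing.
It fails at once if a pointer is pushed more than 8 mm below the middle of its red mark (z of pointer_blue in the frame of mark_blue below -0.008 m or z of pointer_yellow in the frame of mark_yellow below -0.008 m).
It fails at once if the mirror is touched (contact force between the arm and mirror above 0.5 N).
It fails at once if a pointer or a red mark is touched (contact force between the arm and needle_blue above 1 N or contact force between the arm and marker_blue above 1 N or contact force between the arm and needle_yellow above 1 N or contact force between the arm and marker_yellow above 1 N).
It fails at once if the mount is shoved by more than 10 mm, lifted or tipped (distance of mount from where it was at the start of the episode above 0.01 m or height (world z) of mount above 0.005 m or angle between mount's own z axis and vertical above 0.06 rad).
It fails at once if the tape measure, spool or sanding block is moved or lifted by more than 15 mm (distance of any of tape_measure, thread_spool, sanding_block from where it was at the start of the episode above 0.015 m).
It also fails if it takes over 58 s, if anything falls off the work surface, if the arm or the gripper's body presses on something with over 40 N, if the wrist force passes 120 N, or if a joint passes its speed limit or range.

## Robot

A 6-joint arm with a two-finger parallel gripper is mounted at the origin on the work surface; the furniture and walls round the work are solid. World frame = base frame: x ahead of the robot, y to its left, z up, the work surface at z = 0. Lengths are in mm, angles in rad, forces in N, time in s.
With the tool pointing down it reaches from about 350 to 775 mm from the base axis. Payload 7.3 kg.
Tool frame: the origin (TCP) lies at the very end of the fingers, on their centre line; the grasp point (between the pads) lies 19 mm behind it; z points along the fingers, y is the line along which they close (so a half turn about z gives the same grasp; the last joint's range is limited). The gripper opens to 92 mm and grips with 3 to 60 N. Pads are 19 mm wide; open, the fingers measure 130 mm over their backs; the gripper's body (75 mm by 190 mm) begins 47 mm behind the grasp point.
Start: joints at [1.106, 0.342, 1.524, -0, 1.275, -0.146], TCP at [164.535, 498.571, 226.741] pointing down, gripper open.
Joint ranges: [-2.53, 2.53], [-0.77, 2.02], [0.04, 2.7], [-1, 4.14], [0.28, 2.66], [-3.11, 3.11]. Speed limits (rad/s): [2.57, 2.57, 3.14, 3.14, 3.14, 3.14].

## Interface

Orientations are given as [roll, pitch, yaw] about the fixed x, y, z axes, in that order (R = Rz(yaw) Ry(pitch) Rx(roll)).
In Python, from plant import bot gives the robot as it stands.
- The arm moves only by the tool jog_arm, never from a script. Its argument "targets" is a list of rows, each an object with "xyz": the shift along the tool's x, y, z as a fraction of full scale, a list of three; "spin": the turn about the tool's z as a fraction of full scale. In form: [{"xyz": [x, y, z], "spin": spin}, ...]. A call has exactly 10 rows; each row shifts and turns the commanded pose from where the row before left it, along the tool's axes as they then stand; what a row does not reach is not made up. Full scale, the value 1, is 80 mm for a shift and 0.1 rad for a turn. A row lasts 1/8 s, in which the tool goes at most 62.5 mm and 10.7 degrees, less where a joint would pass 70% of its speed; a pose out of reach is approached as far as the arm can. A call with a number of a shift or a turn outside -1 to 1 is refused whole. A call with a gripper value outside its range is refused whole. "gripper" is the opening in per cent of the stroke, from 0 (shut) to 100 (fully open), set as the call begins (left out, the last holds). The fingers move at their own pace and stop on an object; the grip force is fixed at half the most. Time passes only in rows, so rows that do not move let the fingers close, or fill a call up. It gives the time, the measured TCP pose, the force, the opening and the grip force at its end, in the units of the state.
- bot.get_obs(): the state, without advancing time (a new reading comes with each control period).
- bot.capture(name): name is "scene" or "top" or "wrist"; returns the picture (480x640x3 uint8, blue, green, red); there is no depth.
- bot.get_calibration(name): a dict with "vfov" (degrees; the focal length in pixels is half the picture's height over the tangent of half this angle, whatever the lens; pixels are square), "cx", "cy" (the principal point, pixels), "eye" and "rotation" of the camera in the world. Camera axes: x right, y down, z forward; pixel columns grow to the right and rows downward; lengths in mm; the calibration is good to about 2 mm. The wrist camera is an equidistant fisheye: a pixel r from the principal point sees the ray r / f radians off the axis. A picture is of the moment at which its call begins: read the wrist's pose just before it. get_calibration takes no time and is no camera call; for the wrist camera it gives the pose at the moment of the call.
- bot.close_job(): hands the job in; it is judged then, once.
The state is a dict: "time": time; "joint_positions": joint angles; "dq": joint speeds; "tau": joint torques, N m; "tool_pos": TCP position; "tcp_rot": TCP orientation; "contact_force": force on the tool from outside, world axes, zero at the start; "moment": the same for the moment, N m; "grip_width": finger opening in mm; "finger_force": force on a finger pad.
Only numpy, scipy, OpenCV 4.12 (cv2) and the standard library are available. Lean on these libraries where they do the work, as an engineer would, in place of code of your own. Each camera call takes 0.05 s, during which the arm holds its last target. There are 200 camera calls.

## Working session

There is one attempt and no reset: what is moved stays moved. The work goes in short steps, Python scripts to look and compute and a tool call to move; the robot and the scene stay as the last step left them, time stands still between calls to the robot, and variables do not carry over. Pictures are saved under pics/ and viewed, at most 10 in all, crops included, and the job is handed in when it is done.

Besides the shell and the picture viewer there is one more tool, called after "Request:" by a JSON object that holds its "api" and its "payload", one argument or row to a line. jog_arm: Moves the arm, as the interface text tells. Shift numbers are shares of 80 mm and turn numbers shares of 0.1 rad, none past 1 either way. Its arguments: {"type":"object","properties":{"targets":{"type":"array","items":{"type":"object","properties":{"xyz":{"type":"array","items":{"type":"number"}},"spin":{"type":"number"}}}},"gripper":{"type":"number"}},"required":["targets"]}

```bash
mkdir -p pics; python3 - <<'E'
from plant import bot
import cv2
for n in("scene","top"):
    c=bot.get_calibration(n);print(n,c);cv2.imwrite(f"pics/{n}0.png",bot.capture(n))
o=bot.get_obs();print({k:o[k] for k in("time","tool_pos","tcp_rot","contact_force","grip_width")})
E
```

```text
scene {'vfov': 51.36649331915671, 'cx': 324.1982183676502, 'cy': 237.91511239604466, 'eye': array([  97.40580058, -657.44853464,  568.1241699 ]), 'rotation': array([-2.11396557,  0.00768139, -0.52366037])}
top {'vfov': 42.160728131069405, 'cx': 323.683264282259, 'cy': 240.6709881518328, 'eye': array([ 395.12054574,   37.01566784, 1426.38430922]), 'rotation': array([-3.04565497, -0.01202882, -1.56654761])}
{'time': 0.1, 'tool_pos': array([164.37324544, 498.23334801, 226.11102283]), 'tcp_rot': array([-3.14023771e+00, -2.00934106e-04,  2.82277885e+00]), 'contact_force': array([-0.06366863, -0.40069365, -0.30487146]), 'grip_width': 91.90639239643684}
```

View pics/scene0.png

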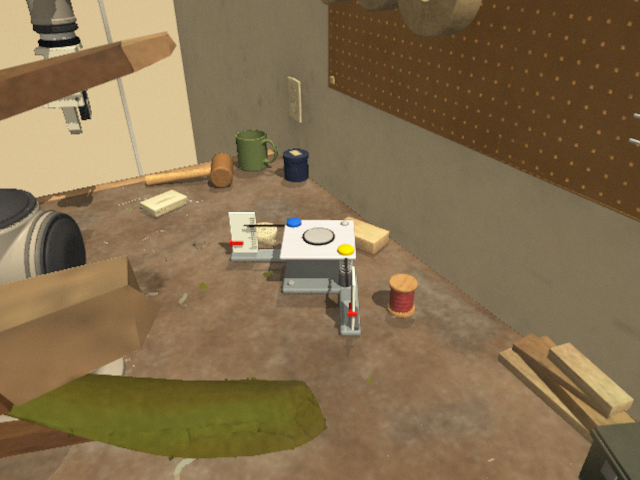

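View pics/top0.png

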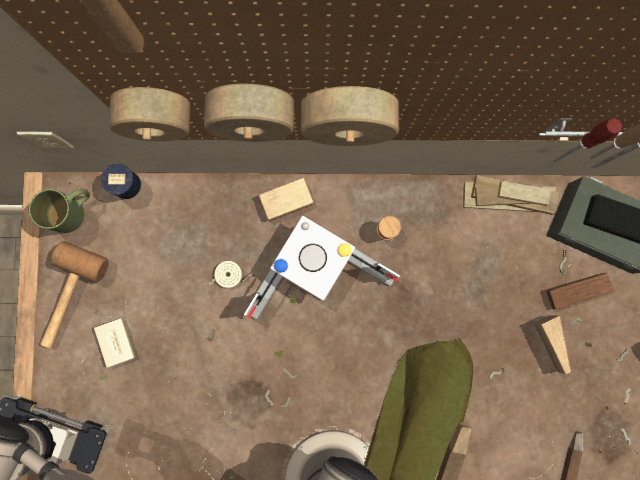

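The scene view shows the blue pad near (294,222), the yellow pad at (345,249), and red marks at (236,243) and (352,313). In the top view the blue pad is at (281,265), the yellow at (344,249), the pivot at (305,226), with the tape to the left, the spool to the right and the block behind.

```bash
cat > h.py <<'E'
import numpy as np, cv2
from scipy.spatial.transform import Rotation as R
def ray(c,uv,fish=False):
    f=240/np.tan(np.radians(c["vfov"])/2)
    d=(np.array(uv,float)-[c["cx"],c["cy"]])/f
    if fish:
        t=np.hypot(*d); v=np.r_[d*np.sin(t)/t,np.cos(t)]
    else: v=np.r_[d,1]
    v=R.from_euler("xyz",c["rotation"]).apply(v); return c["eye"],v/np.linalg.norm(v)
def onz(c,uv,z,fish=False):
    e,v=ray(c,uv,fish); return e+v*(z-e[2])/v[2]
def pix(c,P,fish=False):
    f=240/np.tan(np.radians(c["vfov"])/2)
    v=R.from_euler("xyz",c["rotation"]).inv().apply(np.array(P)-c["eye"])
    k=v[:2]/v[2]
    if fish: t=np.arctan2(np.hypot(*v[:2]),v[2]); k=v[:2]/np.hypot(*v[:2])*t
    return k*f+[c["cx"],c["cy"]]
H={"blue":((105,150,60),(125,255,255)),"yellow":((24,170,120),(33,255,255)),"red":((0,200,130),(5,255,255))}
def blobs(im,col,amin=12):
    h=cv2.cvtColor(im,cv2.COLOR_BGR2HSV);m=cv2.inRange(h,*map(np.array,H[col]))
    if col=="red": m|=cv2.inRange(h,np.array((175,200,130)),np.array((180,255,255)))
    n,l,s,c=cv2.connectedComponentsWithStats(m)
    return [(c[i].round(1).tolist(),s[i].tolist()) for i in range(1,n) if s[i][4]>=amin],l
E
python3 - <<'E'
from plant import bot
from h import *
for n in("scene","top"):
    im=cv2.imread(f"pics/{n}0.png");c=bot.get_calibration(n)
    for k in H:
        for b in blobs(im,k)[0]: print(n,k,b,onz(c,b[0],{"red":45}.get(k,90)).round(1))
E
```

```text
scene blue ([293.3, 222.0], [287, 218, 14, 9, 107]) [468.4 113.4  90. ]
scene yellow ([345.4, 249.4], [338, 245, 16, 10, 129]) [502.9 -23.5  90. ]
scene yellow ([202.0, 285.8], [199, 283, 8, 6, 25]) [247.4   1.7  90. ]
scene red ([235.0, 243.1], [229, 241, 14, 5, 42]) [363.9 168.7  45. ]
scene red ([351.6, 312.9], [348, 309, 9, 7, 44]) [ 447.7 -131.7   45. ]
top blue ([280.6, 265.4], [275, 260, 12, 12, 122]) [470.  113.7  90. ]
```

Request:
{"api": "jog_arm", "payload": {
  "targets": [
    {"xyz": [-0.48,-0.28,0]},
    {"xyz": [-0.48,-0.28,0]},
    {"xyz": [-0.48,-0.28,0]},
    {"xyz": [-0.48,-0.28,0]},
    {"xyz": [-0.48,-0.28,0]},
    {"xyz": [-0.48,-0.28,0]},
    {"xyz": [-0.48,-0.28,0]},
    {"xyz": [-0.48,-0.28,0]},
    {"xyz": [0,0,0]},
    {"xyz": [0,0,0]}
  ],
  "gripper": 0
}}

```text
invalid input
```

```bash
python3 - <<'E'
from plant import bot
from h import *
c=bot.get_calibration("wrist");im=bot.capture("wrist");cv2.imwrite("pics/w1.png",im);print(c)
o=bot.get_obs();print({k:o[k].round(2) for k in("tool_pos","tcp_rot","contact_force")},o["grip_width"],o["time"])
for k in H:
    for b in blobs(im,k,30)[0]: print(k,b,onz(c,b[0],{"red":45}.get(k,90),True).round(1))
E
```

```text
{'vfov': 65.70646984690485, 'cx': 320.91733451568297, 'cy': 234.82229012019616, 'eye': array([ 91.15909356, 521.92681152, 383.10780196]), 'rotation': array([2.85187309e+00, 2.42195768e-03, 1.25216466e+00])}
{'tool_pos': array([164.39, 498.29, 226.22]), 'tcp_rot': array([-3.14, -0.  ,  2.82]), 'contact_force': array([-0.58,  0.07, -0.26])} 91.72616001786079 0.15
```

View pics/w1.png

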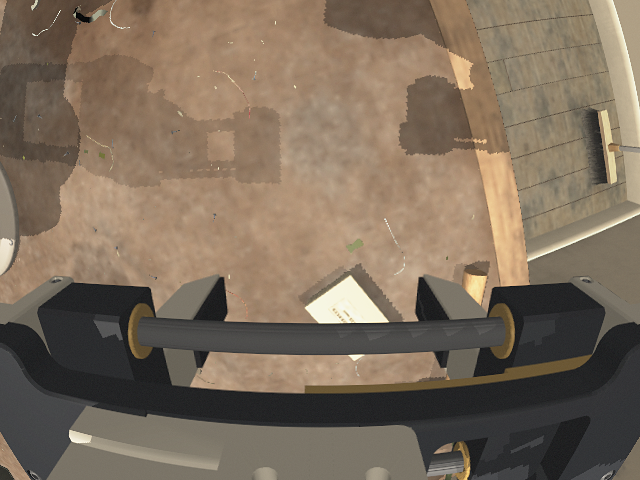

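The wrist view shows the open fingers (200,320)/(430,320) and bare bench. The move was refused, so I'll add spin to the rows.

Request:
{"api": "jog_arm", "payload": {
  "targets": [
    {"xyz": [-0.48,-0.28,0],"spin": 0},
    {"xyz": [-0.48,-0.28,0],"spin": 0},
    {"xyz": [-0.48,-0.28,0],"spin": 0},
    {"xyz": [-0.48,-0.28,0],"spin": 0},
    {"xyz": [-0.48,-0.28,0],"spin": 0},
    {"xyz": [-0.48,-0.28,0],"spin": 0},
    {"xyz": [-0.48,-0.28,0],"spin": 0},
    {"xyz": [-0.48,-0.28,0],"spin": 0},
    {"xyz": [0,0,0],"spin": 0},
    {"xyz": [0,0,0],"spin": 0}
  ],
  "gripper": 0
}}

```text
time: 1.4
tool_pos: [399.7, 232.3, 226.5]
tcp_rot: [-3.141, -0.001, 2.822]
contact_force: [1.0, -0.2, 0.0]
grip_width: 1.0
finger_force: 0.0
```

```bash
cat > look.py <<'E'
import sys
from plant import bot
from h import *
n=sys.argv[1]
c=bot.get_calibration("wrist");im=bot.capture("wrist");cv2.imwrite(f"pics/{n}.png",im);np.save(f"{n}.npy",c,allow_pickle=True)
o=bot.get_obs();print({k:o[k].round(2) for k in("tool_pos","tcp_rot","contact_force")},o["grip_width"],o["time"],c["eye"])
for k in H:
    for b in blobs(im,k,30)[0]: print(k,b,onz(c,b[0],{"red":45}.get(k,90),True).round(1))
E
python3 look.py w2
```

```text
{'tool_pos': array([399.42, 232.61, 226.57]), 'tcp_rot': array([-3.14, -0.  ,  2.82]), 'contact_force': array([ 0.78, -0.07,  0.14])} 0.3715310897453078 1.45 [326.50207651 255.77658545 383.53554785]
```

View pics/w2.png

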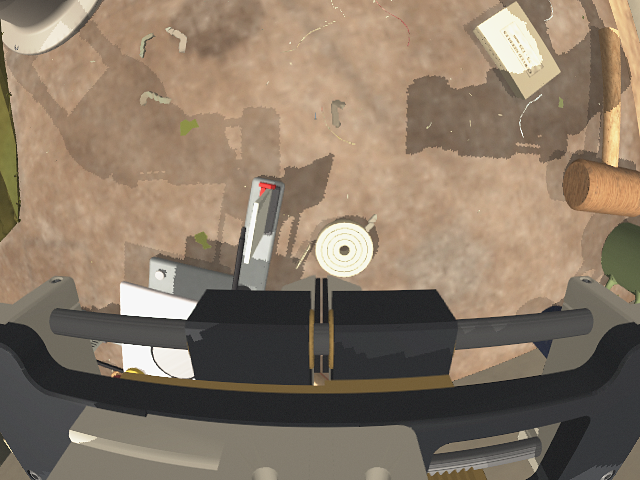

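The wrist view shows the blue scale with its red mark at (265,187), and the tape at (344,250).

Request:
{"api": "jog_arm", "payload": {
  "targets": [
    {"xyz": [-0.26,-0.226,0],"spin": 0},
    {"xyz": [-0.26,-0.226,0],"spin": 0},
    {"xyz": [-0.26,-0.226,0],"spin": 0},
    {"xyz": [-0.26,-0.226,0],"spin": 0},
    {"xyz": [-0.26,-0.226,0],"spin": 0},
    {"xyz": [0,0,0.4],"spin": 0},
    {"xyz": [0,0,0.4],"spin": 0},
    {"xyz": [0,0,0.4],"spin": 0},
    {"xyz": [0,0,0],"spin": 0},
    {"xyz": [0,0,0],"spin": 0}
  ]
}}

```text
time: 2.7
tool_pos: [471.0, 114.4, 131.8]
tcp_rot: [3.141, 0.001, 2.824]
contact_force: [0.1, -0.4, 0.2]
grip_width: 0.6
finger_force: 0.0
```

```bash
python3 look.py w3;python3 -c "
import cv2;a=cv2.imread('pics/w2.png')[150:300,190:320];b=cv2.imread('pics/w3.png')
cv2.imwrite('pics/c2.png',cv2.resize(a,None,fx=4,fy=4))"
```

```text
{'tool_pos': array([471.26, 114.31, 132.11]), 'tcp_rot': array([3.14, 0.  , 2.82]), 'contact_force': array([-0.08, -0.08, -0.24])} 0.14677007034070907 2.75 [397.40987445 137.81900951 288.69927906]
blue ([323.2, 258.0], [298, 236, 51, 49, 1720]) [467.5 116.1  90. ]
```

View pics/w3.png

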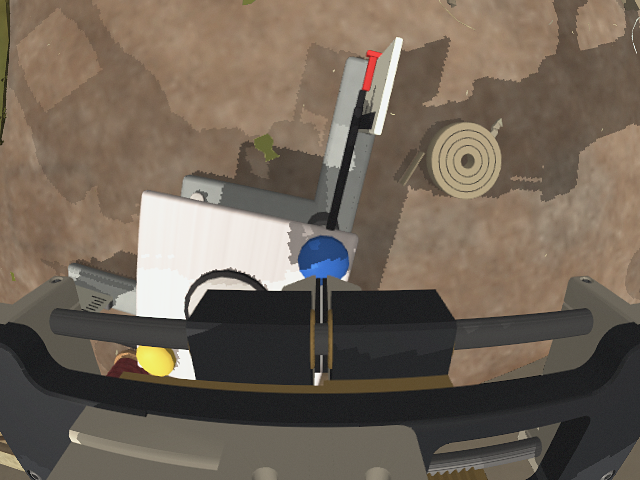

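The blue dome is at (323,260), its pointer runs from (330,228) to about (363,90), and the red tab spans (377,50)–(366,90). The tape measure is at (467,160).

```bash
python3 -c "
import cv2,numpy as np
a=cv2.imread('pics/w2.png')[165:240,225:300];b=cv2.imread('pics/w3.png')[35:135,335:435]
cv2.imwrite('pics/c2.png',np.hstack([cv2.resize(a,(400,400),interpolation=0),cv2.resize(b,(400,400),interpolation=0)]))"
```

```text
(no output)
```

View pics/c2.png

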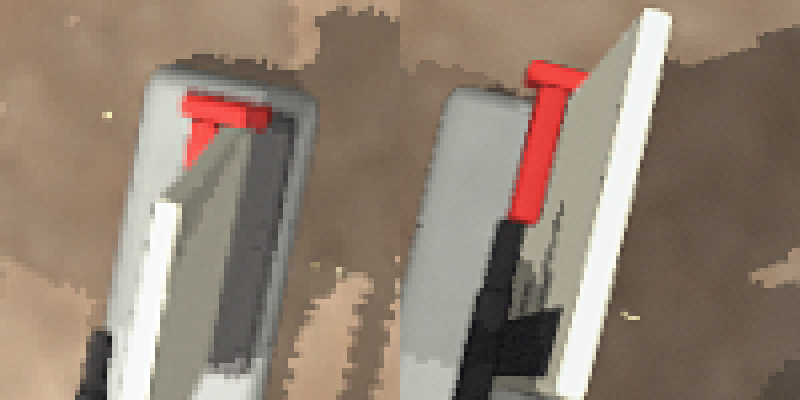

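Request:
{"api": "jog_arm", "payload": {
  "targets": [
    {"xyz": [0.24,0.145,0],"spin": 0},
    {"xyz": [0.24,0.145,0],"spin": 0},
    {"xyz": [0,0,0],"spin": 0},
    {"xyz": [0,0,0],"spin": 0},
    {"xyz": [0,0,0],"spin": 0},
    {"xyz": [0,0,0],"spin": 0},
    {"xyz": [0,0,0],"spin": 0},
    {"xyz": [0,0,0],"spin": 0},
    {"xyz": [0,0,0],"spin": 0},
    {"xyz": [0,0,0],"spin": 0}
  ]
}}

```text
time: 4.0
tool_pos: [441.3, 147.8, 130.7]
tcp_rot: [3.141, -0.0, 2.823]
contact_force: [0.2, 0.5, 0.0]
grip_width: 0.2
finger_force: 0.0
```

```bash
python3 look.py w4
```

```text
{'tool_pos': array([441.33, 147.78, 130.71]), 'tcp_rot': array([ 3.14, -0.  ,  2.82]), 'contact_force': array([-0.22, -0.08,  0.84])} 0.4594206692435055 4.05 [368.01499872 171.24454298 287.68065482]
```

Request:
{"api": "jog_arm", "payload": {
  "targets": [
    {"xyz": [-0.16,-0.45,0],"spin": 0},
    {"xyz": [-0.16,-0.45,0],"spin": 0},
    {"xyz": [-0.16,-0.45,0],"spin": 0},
    {"xyz": [-0.16,-0.45,0],"spin": 0},
    {"xyz": [0,0,0],"spin": 0},
    {"xyz": [0,0,0],"spin": 0},
    {"xyz": [0,0,0],"spin": 0},
    {"xyz": [0,0,0],"spin": 0},
    {"xyz": [0,0,0],"spin": 0},
    {"xyz": [0,0,0],"spin": 0}
  ]
}}

```text
time: 5.3
tool_pos: [444.8, -4.8, 130.7]
tcp_rot: [3.141, 0.0, 2.823]
contact_force: [-0.9, -0.2, -0.3]
grip_width: 0.3
finger_force: 0.0
```

```bash
python3 look.py w5
```

```text
{'tool_pos': array([444.84,  -4.88, 130.73]), 'tcp_rot': array([3.14, 0.  , 2.82]), 'contact_force': array([-1.07,  0.21, -0.81])} 0.1259324200308065 5.35 [371.4929      18.64976317 287.6826365 ]
blue ([516.2, 239.8], [496, 217, 42, 46, 1448]) [468.  113.1  90. ]
```

Request:
{"api": "jog_arm", "payload": {
  "targets": [
    {"xyz": [-0.38,0.04,0],"spin": 0},
    {"xyz": [-0.38,0.04,0],"spin": 0},
    {"xyz": [-0.38,0.04,0],"spin": 0},
    {"xyz": [0,0,0],"spin": 0},
    {"xyz": [0,0,0],"spin": 0},
    {"xyz": [0,0,0],"spin": 0},
    {"xyz": [0,0,0],"spin": 0},
    {"xyz": [0,0,0],"spin": 0},
    {"xyz": [0,0,0],"spin": 0},
    {"xyz": [0,0,0],"spin": 0}
  ]
}}

```text
time: 6.6
tool_pos: [534.4, -24.5, 130.7]
tcp_rot: [3.142, 0.0, 2.823]
contact_force: [0.6, -0.4, 0.2]
grip_width: 0.5
finger_force: 0.0
```

```bash
python3 look.py w6
```

```text
{'tool_pos': array([534.44, -24.5 , 130.73]), 'tcp_rot': array([3.14, 0.  , 2.82]), 'contact_force': array([-0.69,  0.  , -0.79])} 0.32795748905457345 6.65 [461.09185264  -1.01293823 287.70501047]
blue ([514.7, 90.8], [492, 66, 46, 50, 1761]) [470.1 112.4  90. ]
```

Request:
{"api": "jog_arm", "payload": {
  "targets": [
    {"xyz": [-0.09,-0.41,0],"spin": 0},
    {"xyz": [-0.09,-0.41,0],"spin": 0},
    {"xyz": [-0.09,-0.41,0],"spin": 0},
    {"xyz": [-0.09,-0.41,0],"spin": 0},
    {"xyz": [0,0,0],"spin": 0},
    {"xyz": [0,0,0],"spin": 0},
    {"xyz": [0,0,0],"spin": 0},
    {"xyz": [0,0,0],"spin": 0},
    {"xyz": [0,0,0],"spin": 0},
    {"xyz": [0,0,0],"spin": 0}
  ]
}}

```text
time: 7.9
tool_pos: [520.7, -157.9, 130.7]
tcp_rot: [3.141, 0.0, 2.823]
contact_force: [0.5, -0.5, -0.4]
grip_width: 0.3
finger_force: 0.0
```

```bash
python3 look.py w7; python3 - <<'E'
import cv2,numpy as np
from h import *
R_=[]
for n,P in(("w4",(370,172,45)),("w5",(370,172,45)),("w6",(445,-132,45)),("w7",(445,-132,45))):
    im=cv2.imread(f"pics/{n}.png");c=np.load(n+".npy",allow_pickle=True).item()
    u,v=pix(c,P,True).round().astype(int);x=min(max(u-37,0),640-75);y=min(max(v-28,0),480-56);print(n,u,v,x,y)
    R_.append(cv2.resize(im[y:y+56,x:x+75],(400,299),interpolation=0))
cv2.imwrite("pics/c3.png",np.vstack([np.hstack(R_[:2]),np.hstack(R_[2:])]))
E
```

```text
{'tool_pos': array([ 520.68, -157.97,  130.71]), 'tcp_rot': array([3.14, 0.  , 2.82]), 'contact_force': array([-0.34,  0.2 , -0.17])} 0.2675371501469218 7.95 [ 447.38534694 -134.43866634  287.69275707]
w4 323 130 286 102
w5 526 70 489 42
w6 139 172 102 144
w7 324 122 287 94
```

View pics/c3.png

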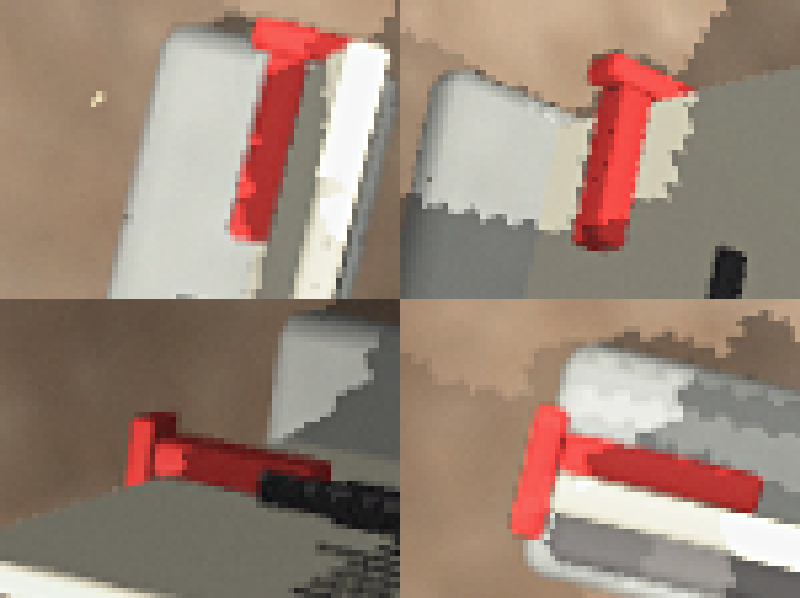

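The crops show the red T-shaped tabs. Blue is at w4 about (338,125) and w5 about (526,68). Yellow is at w6 about (142,172) and w7 about (333,127). I'll triangulate the stems' centre lines, and the pointers (known z = 80) as a check.

```bash
cat > tri.py <<'E'
from h import *
def load(n): return cv2.imread(f"pics/{n}.png"),np.load(n+".npy",allow_pickle=True).item()
def plane(n,ax,lo,hi,w0,w1,col):
    im,c=load(n);h=cv2.cvtColor(im,cv2.COLOR_BGR2HSV).astype(int)
    m=((h[...,0]<8)|(h[...,0]>172))&(h[...,1]>170)&(h[...,2]>70) if col=="red" else h[...,2]<60
    if ax: m=m.T
    P=[]
    for r in range(lo,hi):
        i=np.flatnonzero(m[r,w0:w1])
        if len(i)>1: P.append((r,w0+(i[0]+i[-1])/2,i[-1]-i[0]+1))
    P=np.array(P);k=np.polyfit(P[:,0],P[:,1],1);res=np.std(P[:,1]-np.polyval(k,P[:,0]))
    q=[(np.polyval(k,r),r) for r in(lo,hi)]
    if ax:q=[x[::-1] for x in q]
    a,b=[ray(c,x,True)[1] for x in q];print(n,col,len(P),"res",res.round(2),"w",np.median(P[:,2]))
    nn=np.cross(a,b);return nn/np.linalg.norm(nn),c["eye"]
def axis(A,B,xy):
    d=np.cross(A[0],B[0]);d/=np.linalg.norm(d)
    p=np.linalg.lstsq(np.array([A[0],B[0],d]),np.array([A[0]@A[1],B[0]@B[1],d@np.r_[xy,45]]),rcond=None)[0]
    print("   pt",p.round(1),"dir",d.round(3));return p,d
E
cat > t.py <<'E'
from tri import *
axis(plane("w4",0,116,145,320,350,"red"),plane("w5",0,62,85,515,540,"red"),(370,172))
axis(plane("w7",1,322,352,110,140,"red"),plane("w6",1,138,149,160,185,"red"),(445,-132))
for n in("w3","w5","w6"):
    im,c=load(n)
    for b in blobs(im,"blue",300)[0]: print(n,[onz(c,b[0],z,True).round(1)[:2] for z in(85,89)])
R_=[]
for n,x,y in(("w4",270,120),("w5",480,60),("w6",120,150),("w7",300,90)):
    im,_=load(n);R_.append(cv2.resize(im[y:y+150,x:x+160],(400,300)))
cv2.imwrite("pics/c4.png",np.vstack([np.hstack(R_[:2]),np.hstack(R_[2:])]))
E
python3 t.py
```

```text
w4 red 29 res 0.18 w 7.0
w5 red 23 res 0.27 w 9.0
   pt [374.6 178.7  34.7] dir [ 0.849 -0.527  0.033]
w7 red 30 res 0.23 w 7.0
w6 red 11 res 0.24 w 8.0
   pt [ 445.8 -131.9   48.7] dir [-0.505 -0.854  0.128]
w3 [array([469.2, 115.5]), array([467.8, 116. ])]
w5 [array([470.5, 115.5]), array([468.5, 113.6])]
w6 [array([470.4, 115.3]), array([470.2, 113. ])]
```

View pics/c4.png

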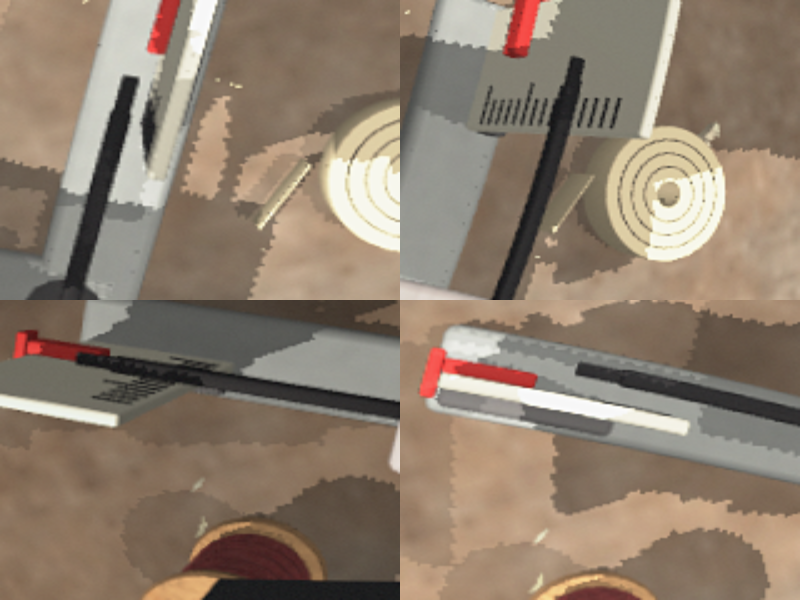

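The crops show both pointers (black blades) clearly in all four views, so I can use them as a height check.

```bash
cat > t2.py <<'E'
from tri import *
axis(plane("w4",0,162,200,294,326,"blk"),plane("w5",0,126,150,525,552,"blk"),(400,155))
axis(plane("w7",1,385,440,118,160,"blk"),plane("w6",1,220,272,175,215,"blk"),(465,-85))
axis(plane("w7",1,322,352,110,140,"red"),plane("w6",1,133,150,160,185,"red"),(445,-122))
for n,pv in(("w4",None),):
    pass
# pad via two views by least squares
from plant import bot
obs=[]
for n,k in(("w3","blue"),("w5","blue"),("w6","blue")):
    im,c=load(n);obs+= [ray(c,b[0],True) for b in blobs(im,k,300)[0]]
A=sum(np.eye(3)-np.outer(v,v) for e,v in obs);b=sum((np.eye(3)-np.outer(v,v))@e for e,v in obs);print("blue pad",np.linalg.solve(A,b))
E
python3 t2.py; grep -c . /dev/null; python3 - <<'E'
from h import *
im=cv2.imread('pics/w3.png');H["yellow"]=((20,150,100),(35,255,255))
c=np.load('w3.npy',allow_pickle=True).item()
for n in("w3","w5"):
    im=cv2.imread(f'pics/{n}.png');c=np.load(f'{n}.npy',allow_pickle=True).item()
    for b in blobs(im,"yellow",200)[0]: print(n,b,onz(c,b[0],88,True))
E
```

```text
w4 blk 38 res 0.23 w 7.5
w5 blk 24 res 0.2 w 8.0
   pt [401.2 156.4  78.7] dir [ 0.863 -0.504 -0.01 ]
w7 blk 55 res 0.29 w 8.0
w6 blk 52 res 0.17 w 8.0
   pt [467.  -85.6  80. ] dir [-0.511 -0.86   0.014]
w7 red 30 res 0.23 w 7.0
w6 red 17 res 0.58 w 8.0
   pt [ 449.6 -125.4   48.4] dir [-0.504 -0.846 -0.178]
blue pad [470.13400634 115.51804484  84.59287725]
0
w3 ([157.5, 360.1], [136, 345, 40, 32, 749]) [506.55519138 -20.1955534   88.        ]
```

Request:
{"api": "jog_arm", "payload": {
  "targets": [
    {"xyz": [0.278,0.509,0],"spin": 0},
    {"xyz": [0.278,0.509,0],"spin": 0},
    {"xyz": [0.278,0.509,0],"spin": 0},
    {"xyz": [0.278,0.509,0],"spin": 0},
    {"xyz": [0.278,0.509,0],"spin": 0},
    {"xyz": [0.278,0.509,0],"spin": 0},
    {"xyz": [0,0,0.2],"spin": 0},
    {"xyz": [0,0,0.16],"spin": 0},
    {"xyz": [0,0,0],"spin": 0},
    {"xyz": [0,0,0],"spin": 0}
  ]
}}

```text
time: 9.2
tool_pos: [470.9, 115.2, 102.1]
tcp_rot: [3.141, 0.0, 2.822]
contact_force: [0.7, -0.6, 0.6]
grip_width: 0.4
finger_force: 0.0
```

```bash
python3 look.py w8
```

```text
{'tool_pos': array([471.  , 115.2 , 102.31]), 'tcp_rot': array([3.14, 0.  , 2.82]), 'contact_force': array([ 0.08, -0.01, -0.47])} 0.5102847880554855 9.25 [397.56630174 138.73933501 259.08013641]
blue ([322.5, 267.4], [294, 254, 57, 29, 1038]) [461.5 118.2  90. ]
```

View pics/w8.png

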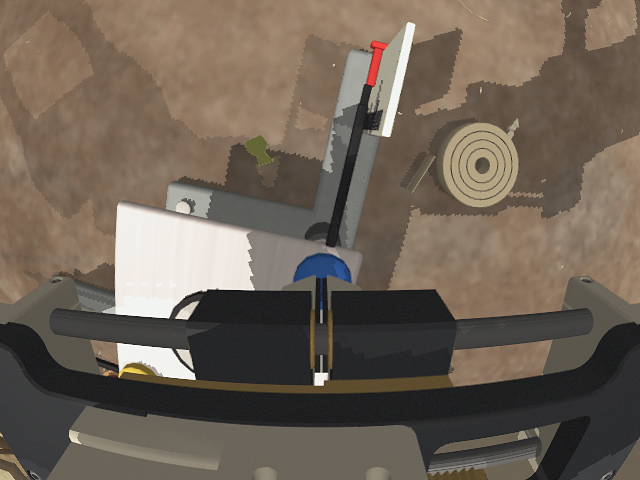

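The fingertips sit centred over the blue dome (322,267), and the pointer and red tab are visible up at (370,65). Next is a slow descent to find contact.

Request:
{"api": "jog_arm", "payload": {
  "targets": [
    {"xyz": [0,0,0.025],"spin": 0},
    {"xyz": [0,0,0.025],"spin": 0},
    {"xyz": [0,0,0.0125],"spin": 0},
    {"xyz": [0,0,0.0125],"spin": 0},
    {"xyz": [0,0,0.0125],"spin": 0},
    {"xyz": [0,0,0.0125],"spin": 0},
    {"xyz": [0,0,0.0125],"spin": 0},
    {"xyz": [0,0,0.0125],"spin": 0},
    {"xyz": [0,0,0],"spin": 0},
    {"xyz": [0,0,0],"spin": 0}
  ]
}}

```text
time: 10.5
tool_pos: [470.4, 115.8, 92.0]
tcp_rot: [3.141, -0.0, 2.823]
contact_force: [-1.6, 1.1, 2.6]
grip_width: 0.7
finger_force: 1.6
```

Request:
{"api": "jog_arm", "payload": {
  "targets": [
    {"xyz": [0,0,0.02],"spin": 0},
    {"xyz": [0,0,0.02],"spin": 0},
    {"xyz": [0,0,0.02],"spin": 0},
    {"xyz": [0,0,0.02],"spin": 0},
    {"xyz": [0,0,0.02],"spin": 0},
    {"xyz": [0,0,0.02],"spin": 0},
    {"xyz": [0,0,0.02],"spin": 0},
    {"xyz": [0,0,0.01],"spin": 0},
    {"xyz": [0,0,0],"spin": 0},
    {"xyz": [0,0,0],"spin": 0}
  ]
}}

```text
time: 11.75
tool_pos: [470.4, 115.8, 79.9]
tcp_rot: [3.141, -0.0, 2.823]
contact_force: [-2.9, 2.6, 5.3]
grip_width: 0.4
finger_force: 2.8
```

```bash
python3 look.py w9; python3 - <<'E'
import cv2
cv2.imwrite('pics/c9.png',cv2.resize(cv2.imread('pics/w9.png')[0:150,300:450],(600,600),interpolation=0))
E
```

```text
{'tool_pos': array([470.36, 115.81,  79.91]), 'tcp_rot': array([ 3.14, -0.  ,  2.82]), 'contact_force': array([-1.77,  2.29,  5.87])} 0.3143219126714393 11.8 [397.10633078 139.26647929 236.89809397]
blue ([321.5, 270.6], [294, 260, 57, 23, 650]) [453.8 120.7  90. ]
```

View pics/c9.png

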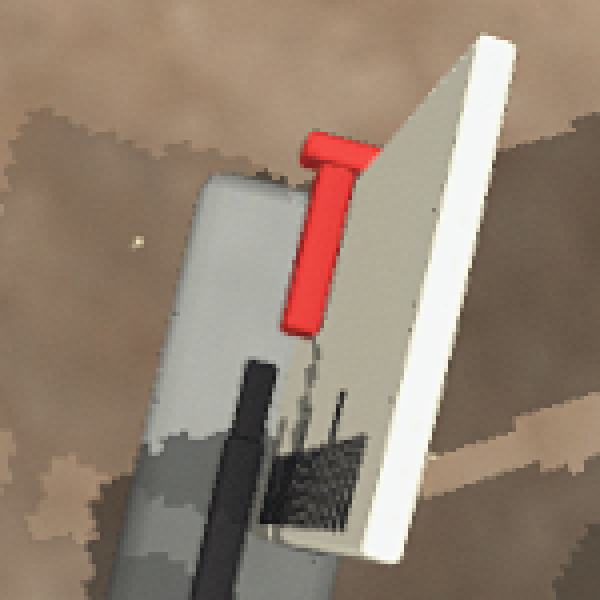

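The crop shows the pointer tip at about (365,90), still short of and above the tab, whose near end is at about (375,82). I've used all 10 views, so I'll check the pointer height numerically from the scene camera from here on.

```bash
cat > sc.py <<'E'
import sys
from plant import bot
from h import *
n,x0,x1,y0,y1,mode=sys.argv[1],*map(int,sys.argv[2:6]),sys.argv[6]
im=bot.capture("scene");cv2.imwrite(f"pics/{n}.png",im)
for k in("scene0",n):
    g=cv2.cvtColor(cv2.imread(f"pics/{k}.png"),cv2.COLOR_BGR2GRAY)[y0:y1,x0:x1]
    print(k,"cols",x0,"rows",y0)
    print("\n".join(" ".join("%3d"%v for v in r) for r in g))
c=bot.get_calibration("scene")
piv=np.array([556.8,65.5]);pad=np.array([470.5,115.9] if mode=="b" else [505.7,-20.5])
u=(pad-piv)/np.linalg.norm(pad-piv)
for d in(0,20,24,28,32,36,40,44,48):
    s=d/200;tip=np.r_[piv+u*200*np.sqrt(1-s*s),80-d];print(d,pix(c,tip).round(1),pix(c,tip-np.r_[u,0]*15+[0,0,15*s]).round(1))
E
python3 sc.py s1 226 262 210 256 b
```

```text
scene0 cols 226 rows 210
123 123 124 124 120 122 123 127 128 124 130 136 136 138 129 128 129 127 126 127 124 125 123 123 127 125 125 124 120 125 123 122 120 119 117 118
121 122 125 126 124 120 122 127 125 128 129 131 133 130 129 121 123 125 127 121 118 117 115 122 122 122 121 123 128 129 131 126 124 123 122 120
116 120 176 240 240 239 240 239 240 240 238 239 238 240 240 239 239 239 239 239 239 238 238 240 239 238 238 239 223 119 125 125 124 123 119 120
114 115 180 243 241 242 241 239 233 241 240 242 239 241 241 240 241 240 241 241 241 240 240 240 240 241 241 241 224 117 118 123 124 125 121 120
116 115 163 223 218 220 219 216 210 221 220 220 218 219 216 219 220 221 220 221 220 220 219 219 218 219 218 218 200 126 123 121 119 121 119 119
124 123 158 218 226 225 225 224 225 224 225 224 224 225 224 223 226 224 226 225 226 224 225 225 225 225 224 224 210 136 118 120 120 120 118 121
129 132 152 208 225 224 224 224 224 224 225 223 223 224 224 224 224 224 226 226 224 225 225 224 224 226 224 225 213 153 120 122 123 119 117 117
134 129 144 192 224 224 225 225 225 224 224 224 225 224 223 223 224
[... 11771 characters left out ...]
75  74  77 113 167 168 161 161 160 158 158 157 157 155 160 163 161 159 159 159 157 159 138  80  79  82  78  82  83  92 108 108 102  96
106 105 106 110 107 110 163 163 161 163 161 162 161 158 160 159 159 159 160 162 159 159 159 158 142  83  81  80  82  83  85 103 110 111 103  82
125 124 123 125 119 114 155 162 163 162 161 159 161 159 161 160 162 160 162 163 161 160 161 162 141  84  82  86  80  80  91 109 108 103  92  82
0 [243.3 225.8] [250.9 225.8]
20 [244.7 234.5] [252.1 233.8]
24 [245.1 236.2] [252.5 235.4]
28 [245.5 238. ] [252.9 237. ]
32 [246.  239.7] [253.4 238.6]
36 [246.5 241.3] [253.9 240.2]
40 [247.1 243. ] [254.4 241.7]
44 [247.7 244.7] [255.  243.3]
48 [248.3 246.4] [255.6 244.9]
```

```bash
python3 - <<'E'
from plant import bot
from h import *
c=bot.get_calibration("scene")
for P in((374.6,178.7),(372,180)):
    print([ (h,pix(c,(*P,h)).round(1).tolist()) for h in(33,35,37,39,41)])
for P in((447,-124),(444,-130)): print([ (h,pix(c,(*P,h)).round(1).tolist()) for h in(44,46,48,50,52)])
for z in(80,): print("ytip",pix(c,(454.6,-106.5,80)))
im=cv2.imread("pics/s1.png")
for b in blobs(im,"red",10)[0]: print(b)
h=cv2.cvtColor(cv2.imread("pics/scene0.png"),cv2.COLOR_BGR2HSV)
m=((h[...,0]<8)|(h[...,0]>172))&(h[...,1]>150)&(h[...,2]>60)
print("\n".join("".join(".#"[int(v)] for v in r) for r in m[238:250,222:248]));print()
print("\n".join("".join(".#"[int(v)] for v in r) for r in m[304:322,340:365]))
E
```

```text
[(33, [238.7, 244.5]), (35, [238.6, 243.6]), (37, [238.5, 242.8]), (39, [238.5, 242.0]), (41, [238.4, 241.1])]
[(33, [237.3, 244.5]), (35, [237.2, 243.7]), (37, [237.1, 242.9]), (39, [237.0, 242.0]), (41, [236.9, 241.2])]
[(44, [348.7, 310.9]), (46, [348.7, 309.9]), (48, [348.7, 309.0]), (50, [348.7, 308.0]), (52, [348.8, 307.1])]
[(44, [349.1, 313.5]), (46, [349.1, 312.6]), (48, [349.1, 311.6]), (50, [349.2, 310.7]), (52, [349.2, 309.7])]
ytip [347.24796948 286.20623312]
([235.0, 243.0], [229, 241, 14, 5, 42])
([351.6, 312.9], [348, 309, 9, 7, 43])
..........................
........#.................
........##................
.......####...............
.......##############.....
.......##############.....
.......##############.....
.......####...............
..........................
..........................
..........................
..........................

.........###.............
.........###.............
.........###.............
.........###.............
.........###.............
.........###.............
.........###.............
........####...#.........
........##########.......
........##########.......
........#########........
........#########........
........####.............
.........................
.........................
.........................
.........................
.........................
```

Request:
{"api": "jog_arm", "payload": {
  "targets": [
    {"xyz": [0,0,0.013],"spin": 0},
    {"xyz": [0,0,0.013],"spin": 0},
    {"xyz": [0,0,0.013],"spin": 0},
    {"xyz": [0,0,0.013],"spin": 0},
    {"xyz": [0,0,0.013],"spin": 0},
    {"xyz": [0,0,0.013],"spin": 0},
    {"xyz": [0,0,0.013],"spin": 0},
    {"xyz": [0,0,0.013],"spin": 0},
    {"xyz": [0,0,0],"spin": 0},
    {"xyz": [0,0,0],"spin": 0}
  ]
}}

```text
time: 13.1
tool_pos: [470.7, 115.7, 71.8]
tcp_rot: [3.141, 0.001, 2.823]
contact_force: [-3.5, 1.4, 7.6]
grip_width: 0.2
finger_force: 3.6
```

```bash
python3 sc.py s2 240 262 236 254 b | sed -n '20,40p'
```

```text
s2 cols 240 rows 236
227 227 227 228 228 229 227 228 229 230 225 200 170 202 202 206 197 138 144 148 147 148
229 228 228 228 228 229 229 222 200 185 185 176 160 183 183 191 195 147 139 137 140 139
228 227 229 228 229 227 230 225 210 200 203 190 171 203 202 205 205 163 133 134 134 136
229 229 227 228 228 228 229 230 229 227 222 191 158 186 183 192 201 178 131 131 127 101
212 210 214 221 228 228 228 228 227 228 225 211 204 200 191 161 162 148  92  89  78  52
161 160 165 196 228 228 230 229 228 228 223 200 179 171 151 114  91  83  41  27  27  13
 91  87 110 176 226 229 228 218 185 180 160 117  82  52  28  31  29  28  33  31  38  33
 79  76  92 169 229 229 229 206  91  81  76  89  27  28  28  40  89 116  52  55  66  60
 88  83 110 177 228 227 228 212 158 188 178 144 130 131 131 133 149 151  82  76  77  72
149 149 172 214 228 228 222 203 218 221 190 162 147 148 147 146 154 153  90  80  80  79
166 166 190 228 227 228 217 176 201 189 165 157 128 130 131 128 139 149  88  83  79  79
199 180 218 227 228 229 216 164 167 159 146 142 130 129 127 129 141 149  76  77  77  76
224 217 229 228 229 223 189 164 160 141 132 128 130 129 129 129 143 149  76  76  79  77
228 229 228 229 230 225 199 183 208 199 200 189 167 187 151 152 157 148  84  90 100 103
227 229 229 229 229 228 224 217 226 227 228 223 209 189 164 166 166 150 103 108 113 111
228 227 228 228 228 228 228 228 227 228 229 221 191 166 165 166 166 153 118 106 107 103
196 193 196 196 199 196 196 194 195 196 195 180 125 125 125 122 125 126 116 110 110  98
159 159 159 160 161 160 159 158 160 157 158 153 121  79  81  80  82  89 108 110 109 100
0 [243.3 225.8] [250.9 225.8]
20 [244.7 234.5] [252.1 233.8]
```

Request:
{"api": "jog_arm", "payload": {
  "targets": [
    {"xyz": [0,0,0.008],"spin": 0},
    {"xyz": [0,0,0.007],"spin": 0},
    {"xyz": [0,0,0],"spin": 0},
    {"xyz": [0,0,0],"spin": 0},
    {"xyz": [0,0,0],"spin": 0},
    {"xyz": [0,0,0],"spin": 0},
    {"xyz": [0,0,0],"spin": 0},
    {"xyz": [0,0,0],"spin": 0},
    {"xyz": [0,0,0],"spin": 0},
    {"xyz": [0,0,0],"spin": 0}
  ]
}}

```text
time: 14.4
tool_pos: [470.9, 115.7, 70.7]
tcp_rot: [3.141, 0.001, 2.823]
contact_force: [-2.3, 2.0, 7.5]
grip_width: 0.3
finger_force: 3.7
```

```bash
python3 sc.py s3 240 262 240 248 b | sed -n '10,18p'
```

```text
s3 cols 240 rows 240
214 213 214 217 228 227 229 227 227 230 224 212 202 200 203 206 211 184 125 124 111 103
161 159 167 197 228 227 229 229 228 227 223 203 183 187 186 186 183 154  90  81  66  55
 89  91 112 175 228 227 229 229 229 228 223 200 150 104  90  93  92  83  26  29  24  23
 79  78  98 169 228 227 228 224 202 181 167 152 112  58  30  35  23  24  32  34  35  45
 89  86 115 180 229 229 230 211 124  82  73  97  77  84  92  93 144 156  74  69  68  68
149 149 173 216 228 227 228 215 160 189 193 183 115 120 121 126 163 174  89  85  83  80
166 167 191 229 229 227 229 218 194 222 200 181 127 133 128 132 142 151  92  82  79  79
197 180 217 228 228 227 223 190 177 186 150 140 130 132 129 127 143 150  86  77  78  78
```

Request:
{"api": "jog_arm", "payload": {
  "targets": [
    {"xyz": [0,0,-0.05],"spin": 0},
    {"xyz": [0,0,-0.15],"spin": 0},
    {"xyz": [0,0,-0.2],"spin": 0},
    {"xyz": [0,0,-0.2],"spin": 0},
    {"xyz": [0,0,0],"spin": 0},
    {"xyz": [-0.237,-0.37,0],"spin": 0},
    {"xyz": [-0.237,-0.37,0],"spin": 0},
    {"xyz": [-0.237,-0.37,0],"spin": 0},
    {"xyz": [-0.237,-0.37,0],"spin": 0},
    {"xyz": [0,0,0],"spin": 0}
  ]
}}

```text
time: 15.7
tool_pos: [505.8, -22.7, 117.6]
tcp_rot: [-3.141, 0.0, 2.82]
contact_force: [0.1, -0.8, 0.5]
grip_width: 0.5
finger_force: 0.0
```

```bash
python3 look.py w10; python3 sc.py s4 340 362 278 322 y; python3 - <<'E'
from plant import bot
from h import *
c=bot.get_calibration("scene")
a=cv2.imread("pics/scene0.png")
b=cv2.imread("pics/s4.png")
for k in("blue","yellow"):print(k,blobs(a,k)[0][0],blobs(b,k)[0][:1])
E
```

```text
{'tool_pos': array([505.26, -21.37, 117.59]), 'tcp_rot': array([-3.14, -0.  ,  2.82]), 'contact_force': array([-0.06,  0.31, -0.35])} 0.5818153700171493 15.75 [432.63186219   1.14493822 274.58906537]
blue ([534.3, 138.5], [512, 113, 46, 52, 1871]) [469.4 112.3  90. ]
scene0 cols 340 rows 278
 58  62  71  74  71  54  45  54  70  88  76  74 189 252 246 187 164 121 128 128 131 129
 59  65  72  76  72  51  44  40  65  86  79  70 186 251 246 185 161 122 129 129 131 133
 59  63  68  72  71  50  40  43  62  84  78  73 190 252 247 187 161 121 124 128 130 130
 57  66  68  74  71  58  42  39  63  83  74  73 190 251 247 207 162 121 123 127 128 126
 60  61  71  71  70  58  41  41  58  81  77  74 182 250 249 220 164 122 122 125 123 126
 59  64  70  72  77  68  38  42  64  79  72  74 183 249 249 218 163 131 122 123 124 130
 55  63  69  72  78  70  31  43  64  83  72  69 169 244 250 229 167 139 124 125 127 126
 65  64  68  74  74  68  34  40  65  84  88  85 138 216 239 222 169 140 127 129 129 128
117  98  78  70  80  72  54  49  80 127 143  94 125 183 221 208 169 144 123 124 125 127
145 149 161 138
[... 6717 characters left out ...]
  81  82  83  86  90 113 179 224 183  94  96 101 124 147 116 118
 75  83  84  82  85  83  85  84  83  85  87 118 186 222 180  94  96  96 121 145 112 118
 71  79  82  88  86  84  82  84  87  88  90 126 194 221 178  98  95  98 122 145 112 122
0 [347.2 286.2] [347.  280.7]
20 [347.  295.6] [346.8 289.3]
24 [347.  297.3] [346.8 291. ]
28 [346.9 299. ] [346.7 292.5]
32 [346.9 300.7] [346.7 294.1]
36 [346.8 302.4] [346.6 295.5]
40 [346.8 303.9] [346.6 297. ]
44 [346.7 305.5] [346.5 298.4]
48 [346.7 307. ] [346.5 299.8]
blue ([293.3, 222.0], [287, 218, 14, 9, 107]) [([293.3, 222.2], [287, 218, 14, 9, 105])]
yellow ([345.4, 249.4], [338, 245, 16, 10, 129]) [([345.4, 249.4], [338, 245, 16, 10, 119])]
```

```bash
cat > t3.py <<'E'
from tri import *
im,c=load("w7");print("tab mid at h", [(h,onz(c,(332,127),h,True).round(1)) for h in(46,49,52)])
im,c=load("w10");u,v=pix(c,(447,-124,48),True).round().astype(int);print(u,v)
h=cv2.cvtColor(im,cv2.COLOR_BGR2HSV).astype(int)
m=((h[...,0]<8)|(h[...,0]>172))&(h[...,1]>150)&(h[...,2]>60)
for r in m[v-18:v+14,u-30:u+30]: print("".join(".#"[int(x)] for x in r))
E
python3 t3.py
```

```text
tab mid at h [(46, array([ 449.5, -127.9,   46. ])), (49, array([ 449.5, -128. ,   49. ])), (52, array([ 449.4, -128.1,   52. ]))]
152 214
............................................................
............................................................
............................................................
............................................................
............................................................
............................................................
............................................................
............................................................
............................................................
............................................................
............................................................
............####............................................
...........######...........................................
.........########...........................................
........#########...........................................
........#########.............................
[... 290 characters left out ...]
#########....................
........####################################................
........#######################################.............
........#######################################.............
........#####..#.##############################.............
........####.........##########################.............
........##................#####################.............
.......#......................################..............
...................................##########...............
......................................######................
............................................................
............................................................
```

```bash
cat > t4.py <<'E'
from tri import *
from plant import bot
p=plane("w7",1,322,352,110,140,"red")
for lo,hi in((142,160),(145,164)): axis(p,plane("w10",1,lo,hi,200,230,"red"),(449,-127))
c=bot.get_calibration("scene");print([(h,pix(c,(449.5,-128,h)).round(1)) for h in(46,48,50,52)])
E
python3 t4.py
```

```text
w7 red 30 res 0.23 w 7.0
w10 red 18 res 0.23 w 9.0
   pt [ 448.7 -126.9   47.9] dir [-0.51  -0.86  -0.002]
w10 red 19 res 0.22 w 9.0
   pt [ 448.7 -126.9   47.9] dir [-0.51  -0.86  -0.008]
[(46, array([351.3, 310.8])), (48, array([351.3, 309.8])), (50, array([351.4, 308.9])), (52, array([351.4, 307.9]))]
```

Request:
{"api": "jog_arm", "payload": {
  "targets": [
    {"xyz": [0,0,0.12],"spin": 0},
    {"xyz": [0,0,0.12],"spin": 0},
    {"xyz": [0,0,0.04],"spin": 0},
    {"xyz": [0,0,0.015],"spin": 0},
    {"xyz": [0,0,0.015],"spin": 0},
    {"xyz": [0,0,0.015],"spin": 0},
    {"xyz": [0,0,0.015],"spin": 0},
    {"xyz": [0,0,0.015],"spin": 0},
    {"xyz": [0,0,0.015],"spin": 0},
    {"xyz": [0,0,0],"spin": 0}
  ]
}}

```text
time: 17.05
tool_pos: [505.4, -20.7, 88.8]
tcp_rot: [-3.141, -0.0, 2.823]
contact_force: [-1.0, -2.7, 5.1]
grip_width: 0.4
finger_force: 1.9
```

Next, down to about 78, then check in the scene view.

Request:
{"api": "jog_arm", "payload": {
  "targets": [
    {"xyz": [0,0,0.015],"spin": 0},
    {"xyz": [0,0,0.015],"spin": 0},
    {"xyz": [0,0,0.015],"spin": 0},
    {"xyz": [0,0,0.015],"spin": 0},
    {"xyz": [0,0,0.015],"spin": 0},
    {"xyz": [0,0,0.015],"spin": 0},
    {"xyz": [0,0,0.015],"spin": 0},
    {"xyz": [0,0,0.015],"spin": 0},
    {"xyz": [0,0,0.01],"spin": 0},
    {"xyz": [0,0,0],"spin": 0}
  ]
}}

```text
time: 18.3
tool_pos: [505.4, -20.6, 78.4]
tcp_rot: [-3.141, 0.0, 2.823]
contact_force: [-2.3, -3.8, 6.0]
grip_width: 0.3
finger_force: 3.1
```

```bash
python3 sc.py s5 342 352 292 306 y | sed -n '16,30p'
```

```text
s5 cols 342 rows 292
161 159 140  64  19  63 122 163 142  86
158 159 144  73  17  53 118 162 145  89
160 161 144  73  26  53 116 161 138  87
159 156 142  76  21  63 128 160 142  85
158 158 147  93  23  73 131 162 146  90
157 154 147 103  19  72 134 163 142  86
159 156 146 103  20  73 135 160 141  80
159 156 155 121  42  79 136 159 141  73
159 158 156 150 127 134 152 160 136  75
134 157 160 158 159 160 161 161 139  78
 97 131 156 158 158 159 153 124 104  79
 80  97 134 159 158 159 143  64  55  77
 84  81  98 134 159 159 139  56  49  76
 83  80  82  98 132 159 138  54  55  72
```

Request:
{"api": "jog_arm", "payload": {
  "targets": [
    {"xyz": [0,0,0.01],"spin": 0},
    {"xyz": [0,0,0.009],"spin": 0},
    {"xyz": [0,0,0],"spin": 0},
    {"xyz": [0,0,0],"spin": 0},
    {"xyz": [0,0,0],"spin": 0},
    {"xyz": [0,0,0],"spin": 0},
    {"xyz": [0,0,0],"spin": 0},
    {"xyz": [0,0,0],"spin": 0},
    {"xyz": [0,0,0],"spin": 0},
    {"xyz": [0,0,0],"spin": 0}
  ]
}}

```text
time: 19.6
tool_pos: [505.4, -20.6, 77.0]
tcp_rot: [-3.142, 0.0, 2.823]
contact_force: [-3.0, -3.8, 6.1]
grip_width: 0.6
finger_force: 3.2
```

```bash
python3 sc.py s6 342 352 296 306 y | sed -n '12,22p'
```

```text
s6 cols 342 rows 296
156 161 143  75  22  68 128 160 144  92
159 155 145  90  22  74 134 161 144  88
156 156 146 105  13  70 132 158 143  79
160 157 144 101   9  71 136 161 140  70
159 157 154 125  43  75 134 160 140  74
135 158 160 151 127 136 150 161 137  77
 95 134 155 159 158 158 151 124 106  75
 82  95 136 159 159 158 144  63  54  78
 83  82  97 134 156 160 138  50  55  75
 82  82  80  96 132 159 140  51  56  73
```

Request:
{"api": "jog_arm", "payload": {
  "targets": [
    {"xyz": [0,0,-0.05],"spin": 0},
    {"xyz": [0,0,-0.15],"spin": 0},
    {"xyz": [0,0,-0.25],"spin": 0},
    {"xyz": [0,0,-0.4],"spin": 0},
    {"xyz": [0,0,-0.4],"spin": 0},
    {"xyz": [0,0,-0.3],"spin": 0},
    {"xyz": [0,0,0],"spin": 0},
    {"xyz": [0,0,0],"spin": 0},
    {"xyz": [0,0,0],"spin": 0},
    {"xyz": [0,0,0],"spin": 0}
  ]
}}

```text
time: 20.9
tool_pos: [505.1, -20.4, 200.0]
tcp_rot: [3.142, -0.002, 2.823]
contact_force: [0.1, -0.3, 0.1]
grip_width: 0.3
finger_force: 0.0
```

```bash
python3 - <<'E'
from plant import bot
from h import *
b=bot.capture("scene");a=cv2.imread("pics/scene0.png")
for k in("blue","yellow","red"):print(k,blobs(a,k)[0][:2],blobs(b,k)[0][:2])
o=bot.get_obs();print(o["tool_pos"],o["contact_force"],o["time"])
print(bot.close_job())
E
```

```text
blue [([293.3, 222.0], [287, 218, 14, 9, 107])] [([293.4, 222.2], [287, 218, 14, 9, 104])]
yellow [([345.4, 249.4], [338, 245, 16, 10, 129]), ([202.0, 285.8], [199, 283, 8, 6, 25])] [([345.5, 249.5], [338, 245, 16, 10, 129]), ([202.0, 285.9], [199, 283, 8, 6, 25])]
red [([235.0, 243.1], [229, 241, 14, 5, 42]), ([351.6, 312.9], [348, 309, 9, 7, 44])] [([235.1, 243.0], [229, 241, 14, 5, 41]), ([351.6, 312.8], [348, 309, 9, 7, 44])]
[505.17938529 -20.44341393 200.21807359] [-0.08029419  0.02941205 -0.32818576] 20.95
the job is handed in; nothing more can be done
None
```

I pressed the blue pad and then the yellow, holding each for about a second with its pointer at its red mark (about 1 mm off by my camera measurements); both pads and marks were back in place within 0.2 px in the last scene picture, the arm finished clear, and I handed the job in at about 21 s; no verdict came back.

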